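Put the HPLC column away and snap its case shut

TASK

Put away the steel HPLC column that lies on the bench: lay it, without dropping it, into the empty cradle of the open column case, down in the notches of both ribs, and let go of it. Then swing the lid down without slamming it and press its front until the catch snaps shut. Leave the column already in the case and the other things on the bench where they are.

Things in the scene. Friction and masses are not known exactly. Their poses are not given: they have to be found in the camera images.
- case: Grey plastic column case, 132 mm (x) by 200 mm (y), base 36 mm high, 4 mm walls; fixed. Origin: centre of its underside; +x to its hinge side, z up. Inside, two black ribs along x, 14 mm thick, at y = -43 and +43 mm, tops 28 mm above the bench, with two U notches each; a pair of notches in line is a cradle. Between the ribs 72 mm are free for fingers, down to 5 mm above the bench
- cradle_front (a point): where the middle of a column's axis lies when fully down in the cradle nearer the robot (case x = -29 mm, 20.8 mm above the bench); axes as the case's: the column lies along y. The notches are 13 mm wide, bevelled to 21 mm at the rib's top, floors 16 mm above the bench
- cradle_back (a point): the same for the cradle nearer the hinge (case x = +17 mm). One of the two cradles is empty; either may be
- column_mid (a point): the column to put away, on the bench: steel barrel 9.6 mm thick, 110 mm long, an end nut 16 mm wide at each end (55 to 73 mm from the middle), plugs to 82 mm; 164 mm overall, 85 g. The point is the middle of its axis, 8 mm above the bench; its y runs along it. Either end may go either way. Put away, the barrel rests in the notches, the nuts hang outside the ribs (5 mm play each way)
- stored_column_mid (a point): an equal column that already lies in one of the cradles; same point and axes
- lid (a joint): angle of the case's lid: 0 closed, 2.2 to 2.45 open at the start, leaning back beyond upright. Friction hinge along the case's y: the lid stays where it is left (1 to 3 N at its free edge moves it). Unlatched the catch stops it at about 0.04 to 0.06 rad; a press of some 5 to 10 N at the front of the lid snaps the catch
- lid_hinge (a point): middle of the hinge line, on the case's back upper edge, 36 mm above the bench; axes as the case's
- lid_edge (a point): middle of the lid's free edge, at the corner of its outer and front faces, 132 mm from the hinge line (and 16 mm above it when closed). Turns with the lid: z is the outer face's normal, x points to the hinge, y along the edge. The lid is a tray 16 mm thick, 200 mm wide, with a grey pad inside that reaches 3 mm below its rim; closed, its top is 52 mm above the bench
- catch (a joint): angle of the spring catch, a black tongue 32 mm wide in the middle of the lid's front face that stands 9 mm out; 0 at rest and also when snapped under the case's bead, up to 0.2 while it rides over the bead
- catch_tip (a point): lower end of the catch tongue, 20 mm under the lid's rim
- timer: white bench timer, 62 x 62 x 19 mm; a bystander, origin under its centre
- label_tape: roll of tape lying flat, 48 mm across, 18 mm high; a bystander, origin under its centre
- beaker: glass beaker, 55 mm across, 70 mm high; a bystander, origin under its centre
- wrench: flat open-ended wrench, 128 x 25 x 4 mm; a bystander, origin under its centre, length along its y
Things that resemble listed ones, but are neither listed nor needed, are in the scene too. Leave any brown look-alike of the part that bears column_mid alone.

How it is judged:
By the outcome, as a careful person would: the job done as asked, in the order asked, and still so for the second after the job is handed in, with the robot touching nothing.
It also fails if it takes over 64 s, if anything falls off the work surface, if the arm or the gripper's body presses on something with over 40 N, if the wrist force passes 120 N, or if a joint passes its speed limit or range.

ROBOT

A 6-joint arm with a two-finger parallel gripper is mounted at the origin on a cart in front of the work surface, level with it; the furniture and walls round the work are solid. World frame = base frame: x ahead of the robot, y to its left, z up, the work surface at z = 0. Lengths are in m, angles in rad, forces in N, time in s.
With the tool pointing down it reaches from about 0.325 to 0.85 m from the base axis. Payload 15.5 kg.
Tool frame: the origin (TCP) lies at the very end of the fingers, on their centre line; the grasp point (between the pads) lies 19 mm behind it; z points along the fingers, y is the line along which they close (so a half turn about z gives the same grasp; the last joint's range is limited). The gripper opens to 91 mm and grips with 3 to 60 N. Pads are 32 mm wide; open, the fingers measure 118 mm over their backs; the gripper's body (76 mm by 178 mm) begins 60 mm behind the grasp point.
Start: joints at [-1.403, 0.494, 1.345, -0, 1.302, -0.096], TCP at [0.163, -0.603, 0.214] pointing down, gripper open.
Joint ranges: [-2.91, 2.91], [-0.82, 2.16], [0.22, 2.67], [-1.22, 4.37], [0.12, 2.79], [-3.08, 3.08]. Speed limits (rad/s): [1.89, 1.89, 2.57, 3.01, 3.01, 3.01].

INTERFACE

Orientations are given as a unit quaternion [x, y, z, w].
In Python, from bench import observe, capture, close_job, spot_in gives the robot as it stands.
- The arm moves only by the tool drive_tool, never from a script. Its argument "increments" is a list of rows, each an object with "jaw": the opening, from 0 (shut) to 1 (fully open); "dp": the shift along the tool's x, y, z in cm, a list of three; "turn": the turn, a rotation vector about the tool's x, y, z in rad, a list of three. A call has 1 to 8 rows; each row shifts and turns the commanded pose from where the row before left it, along the tool's axes as they then stand; what a row does not reach is not made up. A row lasts 1/12 s, in which the tool goes at most 41.7 mm and 7.16 degrees, less where a joint would pass 70% of its speed; a pose out of reach is approached as far as the arm can. A call with a gripper value outside its range is refused whole. The fingers move at their own pace and stop on an object; "grip_force" is the grip in N (left out, the last holds). Time passes only in rows, so rows that do not move let the fingers close. It gives the time, the measured TCP pose, the force, the opening and the grip force at its end, in the units of the state.
- observe(): the state, without advancing time (a new reading comes with each control period).
- capture(name): name is "scene" or "top" or "wrist"; returns a dict with "frame" (480x640x3 uint8, red, green, blue), "fov_y" (degrees; the focal length in pixels is half the picture's height over the tangent of half this angle, whatever the lens; pixels are square), "cx", "cy" (the principal point, pixels), "rvec" (rotation vector, rad) and "tvec" (3), from world to camera coordinates, as OpenCV has them; the wrist camera has in their place "hand_eye" (4x4, takes a point from camera to tool coordinates, whose origin is the TCP and whose axes are the flange's). Camera axes: x right, y down, z forward; pixel columns grow to the right and rows downward; lengths in m; the calibration is good to about 2 mm. A picture is of the moment at which its call begins: read the wrist's pose just before it. There is no depth.
- close_job(): hands the job in; it is judged then, once.
Trained networks look in the newest picture that a camera, given by its name, has taken for a name from the list of things; names that differ only in an ending like _2 or _b are one class to them, and where a whole thing is asked for, a point or a joint stands for the part that bears it (a point fixed in the world has none). Each returns a list of dicts, best first, with "confidence" (0 to 1); they miss things now and then, are a little off and sometimes report something else, mostly with a low value. They report only what shows in the picture. A call takes as long as a camera call. They do not tell look-alikes from the thing itself.
- spot_in(target, camera): "at" ([column, row] in pixels, amid what is visible of it).
The state is a dict: "clock": time; "qpos": joint angles; "qd": joint speeds; "tau": joint torques, N m; "tool_pos": TCP position; "tool_rot": TCP orientation; "ft_force": force on the tool from outside, world axes, zero at the start; "ft_torque": the same for the moment, N m; "gripper_width": opening from 0.0 (shut) to 1.0 (fully open); "gripper_force": force on a finger pad.
Only numpy, scipy, OpenCV 4.12 (cv2) and the standard library are available. Lean on these libraries where they do the work, as an engineer would, in place of code of your own. Each camera call takes 0.05 s, during which the arm holds its last target. There are 200 camera calls.

## Working session

There is one attempt and no reset: what is moved stays moved. The work goes in short steps, Python scripts to look and compute and a tool call to move; the robot and the scene stay as the last step left them, time stands still between calls to the robot, and variables do not carry over. Pictures are saved under pics/ and viewed, at most 10 in all, crops included, and the job is handed in when it is done.

Besides the shell and the picture viewer there is one more tool, called after "Call:" as name([rows], argument=value, ...), one row to a line, values as JSON. drive_tool: Moves the arm, as the interface text tells. Its arguments: {"type":"object","properties":{"increments":{"type":"array","items":{"type":"object","properties":{"jaw":{"type":"number"},"dp":{"type":"array","items":{"type":"number"}},"turn":{"type":"array","items":{"type":"number"}}}}},"grip_force":{"type":"number"}},"required":["increments"]}

```bash
mkdir -p pics; ls; cat > h.py <<'E'
import numpy as np, cv2
from scipy.spatial.transform import Rotation as R
from bench import observe, capture, close_job, spot_in
def cam(name):
    s=observe(); c=capture(name); f=240/np.tan(np.radians(c["fov_y"])/2)
    K=np.array([[f,0,c["cx"]],[0,f,c["cy"]],[0,0,1]])
    if "rvec" in c:
        Rw=cv2.Rodrigues(np.array(c["rvec"],float))[0]; t=np.array(c["tvec"],float).ravel()
    else:
        T=np.eye(4); T[:3,:3]=R.from_quat(s["tool_rot"]).as_matrix(); T[:3,3]=s["tool_pos"]
        W=np.linalg.inv(T@np.array(c["hand_eye"])); Rw=W[:3,:3]; t=W[:3,3]
    return dict(frame=np.array(c["frame"]),K=K,R=Rw,t=t)
def ray(c,px):
    d=c["R"].T@np.linalg.inv(c["K"])@np.array([px[0],px[1],1.]); return -c["R"].T@c["t"], d/np.linalg.norm(d)
def onz(c,px,z):
    o,d=ray(c,px); return o+d*(z-o[2])/d[2]
def tri(obs):
    A=np.zeros((3,3));b=np.zeros(3)
    for c,px in obs:
        o,d=ray(c,px);P=np.eye(3)-np.outer(d,d);A+=P;b+=P@o
    x=np.linalg.solve(A,b); return x,[round(float(np.linalg.norm(np.cross(x-ray(c,p)[0],ray(c,p)[1])))*1000,1) for c,p in obs]
def proj(c,X):
    p=c["K"]@(c["R"]@np.array(X)+c["t"]); return p[:2]/p[2]
def save(c,n,crop=None,s=1):
    f=c["frame"][:,:,::-1]
    if crop: x0,y0,x1,y1=crop; f=f[y0:y1,x0:x1]
    cv2.imwrite("pics/"+n,cv2.resize(f,None,fx=s,fy=s,interpolation=cv2.INTER_CUBIC))
E
python3 - <<'E'
from h import *
np.set_printoptions(precision=3,suppress=True)
for n in ("scene","top"):
    c=cam(n); save(c,n+"0.png"); print(n,"cam at",-c["R"].T@c["t"])
    for t in ["case","column_mid","stored_column_mid","cradle_front","cradle_back","lid_hinge","lid_edge","catch_tip","timer","label_tape","beaker","wrench"]:
        print(t,[(np.round(d["at"]).tolist(),round(d["confidence"],2)) for d in spot_in(t,n)][:4], end=" ")
        r=spot_in(t,n)
        if r: print(onz(c,r[0]["at"],0.01))
        else: print()
print(observe()["clock"])
E
```

```text
pics
scene cam at [-0.363  0.616  1.352]
case [([269.0, 279.0], 0.85), ([303.0, 216.0], 0.71)] [0.595 0.108 0.01 ]
column_mid [([345.0, 262.0], 0.63)] [ 0.51  -0.114  0.01 ]
stored_column_mid [([289.0, 303.0], 0.67)] [0.487 0.11  0.01 ]
cradle_front [([268.0, 281.0], 0.89)] [0.591 0.116 0.01 ]
cradle_back [([267.0, 282.0], 0.91)] [0.588 0.12  0.01 ]
lid_hinge [([269.0, 281.0], 0.69)] [0.59  0.113 0.01 ]
lid_edge [([255.0, 266.0], 0.6)] [0.666 0.115 0.01 ]
catch_tip [([244.0, 244.0], 0.59)] [0.766 0.092 0.01 ]
timer [([188.0, 326.0], 0.79), ([266.0, 283.0], 0.65), ([375.0, 236.0], 0.22)] [0.594 0.381 0.01 ]
label_tape [([304.0, 214.0], 0.64), ([268.0, 279.0], 0.49)] [ 0.755 -0.138  0.01 ]
beaker [([374.0, 190.0], 0.67), ([290.0, 304.0], 0.47)] [ 0.705 -0.398  0.01 ]
wrench [([445.0, 226.0], 0.69)] [ 0.429 -0.471  0.01 ]
top cam at [ 0.315 -0.144  1.464]
case [([231.0, 233.0], 0.81)] [0.564 0.131 0.01 ]
column_mid [([478.0, 264.0], 0.76), ([309.0, 251.0], 0.53), ([356.0, 250.0], 0.5)] [ 0.474 -0.658  0.01 ]
stored_column_mid [([242.0, 259.0], 0.63)] [0.481 0.091 0.01 ]
cradle_front [([228.0, 231.0], 0.59)] [0.57  0.138 0.01 ]
cradle_back [([229.0, 231.0], 0.73)] [0.572 0.137 0.01 ]
lid_hinge [([232.0, 233.0], 0.89), ([363.0, 252.0], 0.18)] [0.563 0.128 0.01 ]
lid_edge [([226.0, 213.0], 0.86)] [0.628 0.151 0.01 ]
catch_tip [([220.0, 194.0], 0.52)] [0.692 0.17  0.01 ]
timer [([155.0, 222.0], 0.8)] [0.597 0.375 0.01 ]
label_tape [([313.0, 176.0], 0.69)] [ 0.756 -0.13   0.01 ]
beaker [([392.0, 202.0], 0.79)] [ 0.674 -0.386  0.01 ]
wrench [] 
2.5
```

View pictures.

```bash
python3 - <<'E'
import cv2
a=cv2.imread("pics/scene0.png")[160:370,150:500]; b=cv2.imread("pics/top0.png")[160:310,130:530]
a=cv2.resize(a,None,fx=1.5,fy=1.5,interpolation=2)
b=cv2.resize(b,None,fx=1.9,fy=1.9,interpolation=2)
import numpy as np
w=max(a.shape[1],b.shape[1]); 
p=lambda i:cv2.copyMakeBorder(i,0,0,0,w-i.shape[1],0)
m=np.vstack([p(a),p(b)]);print(m.shape);cv2.imwrite("pics/m0.png",m[:600])
E
```

```text
(600, 760, 3)
```

View pics/m0.png

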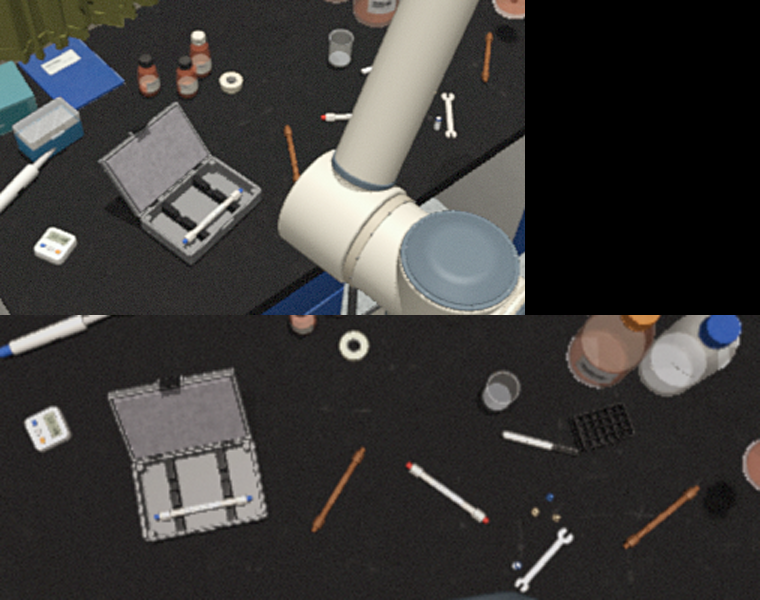

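```bash
cat >> h.py <<'E'
def plan(p,yaw,down=True):
    """shift in tool axes (cm) and turn about tool z to reach p with tool y along yaw"""
    s=observe(); M=R.from_quat(s["tool_rot"]).as_matrix(); ty=M[:,1]
    d=(np.array(p)-s["tool_pos"]); cur=np.arctan2(ty[1],ty[0])
    a=(yaw-cur+np.pi/2)%np.pi-np.pi/2
    z=M[:,2]; 
    return (M.T@d*100).round(2), "tool z turn",round(-a,3),"curyaw",round(cur,3),"tilt",np.round(z,3),"q6",round(s["qpos"][5],2)
E
python3 - <<'E'
from h import *
np.set_printoptions(precision=4,suppress=True)
c=cam("top")
a=onz(c,(345.8,239.5),.008);b=onz(c,(385.2,267.3),.008)
m=(a+b)/2;d=a-b;print(a,b,m,np.linalg.norm(d),np.arctan2(d[1],d[0]))
cor=lambda x,y:(x/1.9+130,(y-315)/1.9+160)
# case: base corners front-left, front-right in mosaic
fl=onz(c,cor(148,538),.036);fr=onz(c,cor(267,517),.036);br=onz(c,cor(250,448),.036);bl=onz(c,cor(134,466),.036)
print("case",fl,fr,br,bl); 
print(plan([m[0],m[1],.20],np.arctan2(d[1],d[0])+np.pi/2)); s=observe();print(R.from_quat(s["tool_rot"]).as_matrix(),s["clock"])
E
```

```text
[ 0.5475 -0.2378  0.008 ] [ 0.4596 -0.3629  0.008 ] [ 0.5036 -0.3003  0.008 ] 0.1528625757388682 0.9585803613930332
case [0.4193 0.1909 0.036 ] [ 0.4558 -0.0019  0.036 ] [0.5702 0.0294 0.036 ] [0.5378 0.2199 0.036 ]
(array([ 40.78, -20.38,   1.39]), 'tool z turn', np.float64(-0.695), 'curyaw', np.float64(-1.307), 'tilt', array([-0.,  0., -1.]), 'q6', np.float64(-0.1))
[[ 0.9654  0.2607 -0.    ]
 [ 0.2607 -0.9654  0.    ]
 [-0.     -0.     -1.    ]] 2.55
```

Call:
drive_tool([
  {"dp":[3.4,-1.7,0],"jaw":0.6},
  {"dp":[3.4,-1.7,0],"jaw":0.6},
  {"dp":[3.4,-1.7,0],"jaw":0.6},
  {"dp":[3.4,-1.7,0],"jaw":0.6},
  {"dp":[3.4,-1.7,0],"jaw":0.6},
  {"dp":[3.4,-1.7,0],"jaw":0.6},
  {"dp":[3.4,-1.7,0],"jaw":0.6},
  {"dp":[3.4,-1.7,0],"jaw":0.6},
])

```text
$.increments[0]: bad value
```

Call:
drive_tool([
  {"dp":[3.4,-1.7,0],"jaw":0.6},
  {"dp":[3.4,-1.7,0],"jaw":0.6},
  {"dp":[3.4,-1.7,0],"jaw":0.6},
  {"dp":[3.4,-1.7,0],"jaw":0.6},
  {"turn":[0,0,-0.12],"jaw":0.6},
  {"turn":[0,0,-0.12],"jaw":0.6},
  {"turn":[0,0,-0.12],"jaw":0.6},
  {"turn":[0,0,-0.12],"jaw":0.6},
])

```text
$.increments[0]: bad value
```

```bash
python3 - <<'E'
from h import *
np.set_printoptions(precision=4,suppress=True)
c=cam("wrist"); save(c,"w1.png"); np.save("w1.npy",c,allow_pickle=True)
print("cam",-c["R"].T@c["t"])
for r in spot_in("column_mid","wrist"): print(np.round(r["at"]),r["confidence"],onz(c,r["at"],.008))
print("expect",proj(c,[.5475,-.2378,.008]),proj(c,[.4596,-.3629,.008]))
s=cam("scene");save(s,"s1.png");np.save("s1.npy",s,allow_pickle=True)
for t in ("lid_edge","catch_tip"):
  for n,cc in(("scene",s),):
    for r in spot_in(t,n): print(t,n,np.round(r["at"]),r["confidence"])
s=observe();print(s["tool_pos"],s["clock"],s["gripper_width"])
E
```

```text
cam [ 0.2363 -0.5833  0.3847]
expect [ -94.8767 -549.4502] [  93.2928 -298.5674]
lid_edge scene [253. 265.] 0.95
[ 0.163  -0.6034  0.2139] 2.8 1.0001557856079542
```

View pics/w1.png

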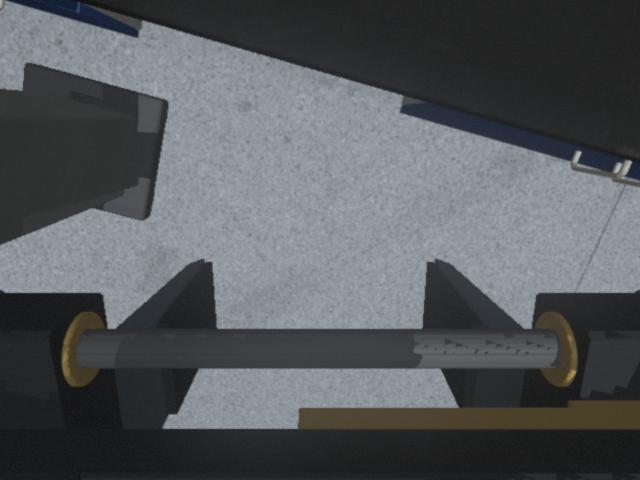

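The picture shows only floor, with the fingers near the bottom (the arm did not move, since rows need all fields). I'll resend it.

Call:
drive_tool([
  {"dp":[3.4,-1.7,0],"turn":[0,0,0],"jaw":0.6},
  {"dp":[3.4,-1.7,0],"turn":[0,0,0],"jaw":0.6},
  {"dp":[3.4,-1.7,0],"turn":[0,0,0],"jaw":0.6},
  {"dp":[3.4,-1.7,0],"turn":[0,0,0],"jaw":0.6},
  {"dp":[3.4,-1.7,0],"turn":[0,0,0],"jaw":0.6},
  {"dp":[3.4,-1.7,0],"turn":[0,0,0],"jaw":0.6},
  {"dp":[3.4,-1.7,0],"turn":[0,0,0],"jaw":0.6},
  {"dp":[3.4,-1.7,0],"turn":[0,0,0],"jaw":0.6},
])

```text
clock: 3.47
tool_pos: [0.3913, -0.3998, 0.2141]
tool_rot: [0.991, 0.131, 0.0, 0.0]
ft_force: [0.5, -0.7, 0.0]
gripper_width: 0.601
gripper_force: 0.0
```

Call:
drive_tool([
  {"dp":[3.0,-1.7,0],"turn":[0,0,0],"jaw":0.6},
  {"dp":[2.0,-1.7,0],"turn":[0,0,0],"jaw":0.6},
  {"dp":[1.5,-1.7,0],"turn":[0,0,0],"jaw":0.6},
  {"dp":[1.0,-1.7,0],"turn":[0,0,0],"jaw":0.6},
  {"dp":[0,0,0],"turn":[0,0,-0.12],"jaw":0.6},
  {"dp":[0,0,0],"turn":[0,0,-0.12],"jaw":0.6},
  {"dp":[0,0,0],"turn":[0,0,-0.12],"jaw":0.6},
  {"dp":[0,0,0],"turn":[0,0,-0.12],"jaw":0.6},
])

```text
clock: 4.13
tool_pos: [0.4449, -0.3158, 0.214]
tool_rot: [0.93, 0.366, 0.0, 0.0]
ft_force: [-0.4, -0.3, 0.7]
gripper_width: 0.597
gripper_force: 0.0
```

```bash
python3 - <<'E'
from h import *
np.set_printoptions(precision=4,suppress=True)
c=cam("wrist"); save(c,"w1.png"); np.save("w1.npy",c,allow_pickle=True)
print("cam",-c["R"].T@c["t"])
for r in spot_in("column_mid","wrist"): print(np.round(r["at"]),r["confidence"],onz(c,r["at"],.008))
print("expect",proj(c,[.5475,-.2378,.008]),proj(c,[.4596,-.3629,.008]))
s=cam("scene");save(s,"s1.png");np.save("s1.npy",s,allow_pickle=True)
s=observe();print(s["tool_pos"],s["clock"],s["gripper_width"])
E
```

```text
cam [ 0.5004 -0.2638  0.3848]
[108.   7.] 0.96 [ 0.447  -0.0823  0.008 ]
[348. 133.] 0.92 [ 0.5077 -0.2917  0.008 ]
[603. 401.] 0.63 [ 0.4936 -0.6735  0.008 ]
expect [334.9635  50.4731] [367.6806 226.2451]
[ 0.4448 -0.316   0.214 ] 4.2833 0.5968222937096805
```

View pics/w1.png

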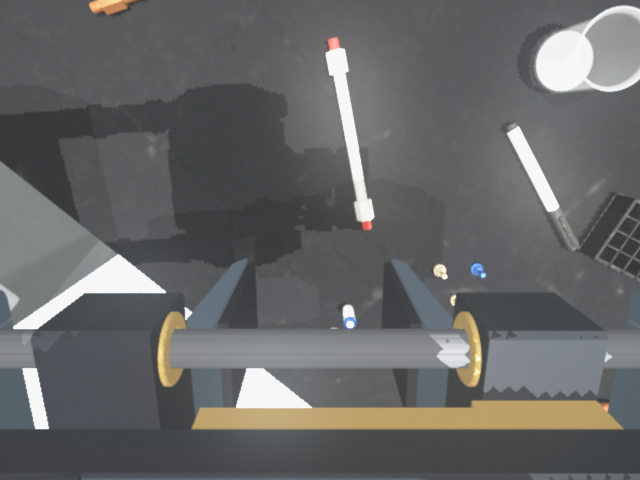

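```bash
python3 - <<'E'
from h import *
np.set_printoptions(precision=4,suppress=True)
w=np.load("w1.npy",allow_pickle=True).item(); s=np.load("s1.npy",allow_pickle=True).item()
t=cam("top"); np.save("t1.npy",t,allow_pickle=True)
def refine(c,px,r):  # brightness centroid of thresholded blob isn't available for ends; column axis by PCA
    pass
# segment bright column in wrist, PCA
g=w["frame"].astype(int).max(2); m=np.zeros_like(g,np.uint8); m[30:240,315:385]=(g[30:240,315:385]>130)
n,l,st,ce=cv2.connectedComponentsWithStats(m); i=1+np.argmax(st[1:,4]); ys,xs=np.where(l==i)
P=np.c_[xs,ys].astype(float); mu=P.mean(0); v=np.linalg.svd(P-mu,full_matrices=False)[2][0]; k=(P-mu)@v
e=[mu+v*k.min(),mu+v*k.max()]; print("wrist ends",e,st[i])
A,B=[onz(w,q,.008) for q in e]; d=A-B; print(A,B,(A+B)/2,np.linalg.norm(d),np.arctan2(*d[[1,0]])%np.pi)
for q in e:
    best=min(((345.8,239.5),(385.2,267.3)),key=lambda p:np.linalg.norm(onz(t,p,.008)-onz(w,q,.008)))
    print("tri",tri([(w,q),(t,best)]))
M=(A+B)/2; print(plan([M[0],M[1],.1],np.arctan2(d[1],d[0])+np.pi/2)); print(plan([M[0],M[1],.0015],0))
# case close-up
a=cv2.resize(t["frame"][185:290,175:290,::-1],None,fx=3.4,fy=3.4,interpolation=2)
b=cv2.resize(s["frame"][215:340,205:330,::-1],None,fx=3.1,fy=3.1,interpolation=2)
h=max(a.shape[0],b.shape[0]); p=lambda i:cv2.copyMakeBorder(i,0,h-i.shape[0],0,0,0)
cv2.imwrite("pics/case.png",np.hstack([p(a),p(b)])); print(a.shape,b.shape)
E
```

```text
wrist ends [array([332.2245,  36.7762]), array([367.4428, 229.4674])] [ 325   37   50  193 2829]
[ 0.5535 -0.229   0.008 ] [ 0.4573 -0.3649  0.008 ] [ 0.5054 -0.297   0.008 ] 0.1664982683505403 0.9546802041218445
tri (array([ 0.5429, -0.2341,  0.0584]), [3.5, 3.5])
tri (array([ 0.4586, -0.3613,  0.0204]), [0.3, 0.3])
(array([ 5.76,  2.67, 11.4 ]), 'tool z turn', np.float64(-0.216), 'curyaw', np.float64(-0.832), 'tilt', array([ 0., -0., -1.]), 'q6', np.float64(0.1))
(array([ 5.76,  2.67, 21.25]), 'tool z turn', np.float64(-0.832), 'curyaw', np.float64(-0.832), 'tilt', array([ 0., -0., -1.]), 'q6', np.float64(0.1))
(357, 391, 3) (388, 388, 3)
```

View pics/case.png

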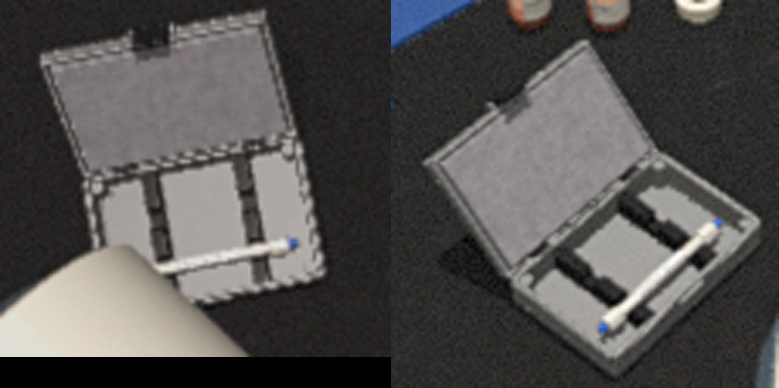

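Call:
drive_tool([
  {"dp":[1.4,0.7,2.8],"turn":[0,0,0],"jaw":0.5},
  {"dp":[1.4,0.7,2.8],"turn":[0,0,0],"jaw":0.5},
  {"dp":[1.4,0.7,2.8],"turn":[0,0,0],"jaw":0.5},
  {"dp":[1.5,0.6,2.8],"turn":[0,0,0],"jaw":0.5},
  {"dp":[0,0,0],"turn":[0,0,-0.11],"jaw":0.5},
  {"dp":[0,0,0],"turn":[0,0,-0.11],"jaw":0.5},
  {"dp":[0,0,0],"turn":[0,0,0],"jaw":0.5},
])

```text
clock: 4.92
tool_pos: [0.505, -0.297, 0.1013]
tool_rot: [0.886, 0.465, -0.0, -0.0]
ft_force: [-0.3, -1.0, 0.1]
gripper_width: 0.5
gripper_force: 0.0
```

```bash
python3 - <<'E'
from h import *
np.set_printoptions(precision=4,suppress=True)
w0=np.load("w1.npy",allow_pickle=True).item(); w=cam("wrist"); save(w,"w2.png")
for x,y in((.5535,-.229),(.4573,-.3649)): print(proj(w,[x,y,.008]))
g=w["frame"].max(2)
m=(g>130).astype(np.uint8); n,l,st,ce=cv2.connectedComponentsWithStats(m); mid=proj(w,[.5054+.03,-.297+.042,.008]).astype(int); print(mid,l[mid[1]-3:mid[1]+4,mid[0]-3:mid[0]+4].max())
# barrel centre in rows of image
for y in range(max(mid[1]-80,0),mid[1]+80,40):
    r=np.where(g[y,mid[0]-40:mid[0]+40]>130)[0]+mid[0]-40
    if len(r): print(y,r.min(),r.max(),onz(w,(r.mean(),y),.008))
print(plan([.5054,-.297,.0015],.955+np.pi/2))
s=observe(); print(s["tool_pos"],s["clock"])
E
```

```text
[321.6076 103.3446]
[318.4961 351.6191]
[321 157] 2
117 314 353 [ 0.5545 -0.2392  0.008 ]
157 312 360 [ 0.5393 -0.2576  0.008 ]
197 312 328 [ 0.5206 -0.275   0.008 ]
(array([ 0.04,  0.02, 10.02]), 'tool z turn', np.float64(0.004), 'curyaw', np.float64(-0.612), 'tilt', array([-0.,  0., -1.]), 'q6', np.float64(-0.02))
[ 0.5051 -0.2972  0.1017] 4.9667
```

Call:
drive_tool([
  {"dp":[0,0,3],"turn":[0,0,0],"jaw":0.5},
  {"dp":[0,0,3],"turn":[0,0,0],"jaw":0.5},
  {"dp":[0,0,2.5],"turn":[0,0,0],"jaw":0.5},
  {"dp":[0,0,1.4],"turn":[0,0,0],"jaw":0.5},
  {"dp":[0,0,0],"turn":[0,0,0],"jaw":0.3},
  {"dp":[0,0,0],"turn":[0,0,0],"jaw":0},
  {"dp":[0,0,0],"turn":[0,0,0],"jaw":0},
  {"dp":[0,0,0],"turn":[0,0,0],"jaw":0},
], grip_force=30)

```text
clock: 5.63
tool_pos: [0.5052, -0.2976, 0.0034]
tool_rot: [0.887, 0.462, 0.0, 0.0]
ft_force: [-0.3, -0.5, 0.1]
gripper_width: 0.24
gripper_force: 0.0
```

Call:
drive_tool([
  {"dp":[0,0,0],"turn":[0,0,0],"jaw":0},
  {"dp":[0,0,0],"turn":[0,0,0],"jaw":0},
  {"dp":[0,0,-3],"turn":[0,0,0],"jaw":0},
  {"dp":[0,0,-4],"turn":[0,0,0],"jaw":0},
  {"dp":[0,0,-4],"turn":[0,0,0],"jaw":0},
  {"dp":[0,0,-4],"turn":[0,0,0],"jaw":0},
  {"dp":[0,0,-4],"turn":[0,0,0],"jaw":0},
  {"dp":[0,0,-3],"turn":[0,0,0],"jaw":0},
])

```text
clock: 6.3
tool_pos: [0.5053, -0.2974, 0.2266]
tool_rot: [0.886, 0.463, 0.001, 0.001]
ft_force: [0.3, -0.9, -1.0]
gripper_width: 0.098
gripper_force: 30.0
```

```bash
python3 - <<'E'
from h import *
np.set_printoptions(precision=4,suppress=True)
s=observe(); print(s["tool_pos"],s["clock"],s["gripper_width"])
c=-np.array([0,0,0]);t=np.load("t1.npy",allow_pickle=True).item()
sc=cam("scene"); 
for n in ("lid_edge","lid_hinge","stored_column_mid"): 
    print(n,[(np.round(r["at"],1),round(r["confidence"],2)) for r in spot_in(n,"scene")])
# go towards a viewpoint: camera 7.6cm ahead along tool x; look at case centre ~(.497,.11)
# want tool y along yaw .186 -> tool x along?
print(plan([.42,.09,.22],.186))
M=R.from_quat(s["tool_rot"]).as_matrix();print(M)
E
```

```text
[ 0.5053 -0.2974  0.2266] 6.3 0.09766894749670904
lid_edge [(array([251.8, 264.2]), 0.98)]
lid_hinge [(array([268.2, 280.9]), 0.81)]
stored_column_mid [(array([294.6, 298. ]), 0.62)]
(array([ 26.94, -29.09,   0.3 ]), 'tool z turn', np.float64(-0.794), 'curyaw', np.float64(-0.608), 'tilt', array([ 0.001, -0.001, -1.   ]), 'q6', np.float64(-0.03))
[[ 0.5711  0.8209  0.0024]
 [ 0.8209 -0.5711 -0.0017]
 [-0.      0.0029 -1.    ]]
```

Call:
drive_tool([
  {"dp":[0,0,-0.5],"turn":[0,0,-0.115],"jaw":0},
  {"dp":[0,0,-0.5],"turn":[0,0,-0.115],"jaw":0},
  {"dp":[0,0,-0.5],"turn":[0,0,-0.115],"jaw":0},
  {"dp":[0,0,-0.5],"turn":[0,0,-0.115],"jaw":0},
  {"dp":[0,0,0],"turn":[0,0,-0.115],"jaw":0},
  {"dp":[0,0,0],"turn":[0,0,-0.115],"jaw":0},
  {"dp":[0,0,0],"turn":[0,0,-0.1],"jaw":0},
  {"dp":[0,0,0],"turn":[0,0,0],"jaw":0},
])

```text
clock: 7.17
tool_pos: [0.5043, -0.2967, 0.241]
tool_rot: [0.638, 0.77, -0.0, -0.002]
ft_force: [0.1, 0.2, -1.7]
gripper_width: 0.096
gripper_force: 30.0
```

Call:
drive_tool([
  {"dp":[3,0,0],"turn":[0,0,0],"jaw":0},
  {"dp":[4,0,0],"turn":[0,0,0],"jaw":0},
  {"dp":[4,0,0],"turn":[0,0,0],"jaw":0},
  {"dp":[4,0,0],"turn":[0,0,0],"jaw":0},
  {"dp":[4,0,0],"turn":[0,0,0],"jaw":0},
  {"dp":[4,0,0],"turn":[0,0,0],"jaw":0},
  {"dp":[4,0,0],"turn":[0,0,0],"jaw":0},
  {"dp":[3,0,0],"turn":[0,0,0],"jaw":0},
])

```text
clock: 7.83
tool_pos: [0.4486, 0.0003, 0.2419]
tool_rot: [0.641, 0.767, -0.0, -0.001]
ft_force: [1.5, -0.8, -0.5]
gripper_width: 0.097
gripper_force: 30.0
```

```bash
python3 - <<'E'
from h import *
np.set_printoptions(precision=4,suppress=True)
w=cam("wrist"); save(w,"w3.png",None,1.25); np.save("w3.npy",w,allow_pickle=True)
print("cam",-w["R"].T@w["t"],observe()["tool_pos"],observe()["clock"])
for n in ("cradle_back","stored_column_mid","lid_edge","lid_hinge","catch_tip"): 
    print(n,[(np.round(r["at"],1),round(r["confidence"],2)) for r in spot_in(n,"wrist")])
E
```

```text
cam [0.4354 0.0751 0.4128] [0.4475 0.0037 0.2418] 7.8833
cradle_back [(array([495. ,  99.4]), 0.97)]
stored_column_mid [(array([369.1,  85.4]), 0.66), (array([492.4, 100.9]), 0.5)]
lid_edge [(array([566.5, 102.9]), 0.77), (array([579.7, 383.6]), 0.43)]
lid_hinge [(array([492.8,  99. ]), 0.65)]
catch_tip []
```

View pics/w3.png

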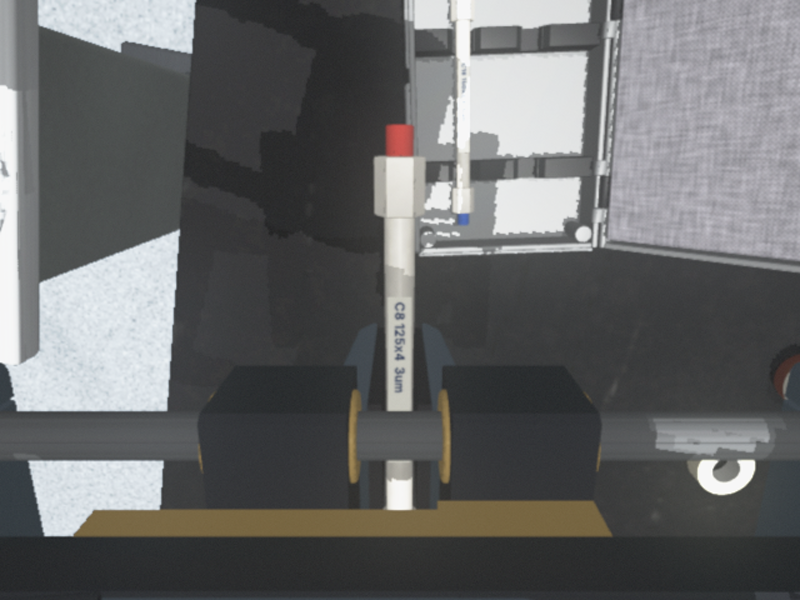

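Call:
drive_tool([
  {"dp":[3,0,0],"turn":[0,0,0],"jaw":0},
  {"dp":[4,0,0],"turn":[0,0,0],"jaw":0},
  {"dp":[3,0,0],"turn":[0,0,0],"jaw":0},
  {"dp":[0,0,0],"turn":[0,0,0],"jaw":0},
  {"dp":[0,0,0],"turn":[0,0,0],"jaw":0},
])

```text
clock: 8.55
tool_pos: [0.4323, 0.0963, 0.2426]
tool_rot: [0.64, 0.769, -0.0, -0.0]
ft_force: [-0.4, -0.2, -1.6]
gripper_width: 0.09
gripper_force: 30.0
```

```bash
python3 - <<'E'
from h import *
np.set_printoptions(precision=4,suppress=True)
w=cam("wrist"); save(w,"w4.png",(300,0,640,300),2); np.save("w4.npy",w,allow_pickle=True)
print("cam",-w["R"].T@w["t"],observe()["tool_pos"],observe()["clock"])
for n in ("cradle_back","stored_column_mid","lid_edge","catch_tip"): 
    print(n,[(np.round(r["at"],1),round(r["confidence"],2)) for r in spot_in(n,"wrist")])
E
```

```text
cam [0.4185 0.1712 0.4134] [0.4325 0.0955 0.2427] 8.6
cradle_back [(array([505.1, 186. ]), 0.61)]
stored_column_mid [(array([363.8, 192.7]), 0.84), (array([504.3, 187.5]), 0.68)]
lid_edge [(array([560.6, 196.3]), 0.72)]
catch_tip []
```

View pics/w4.png

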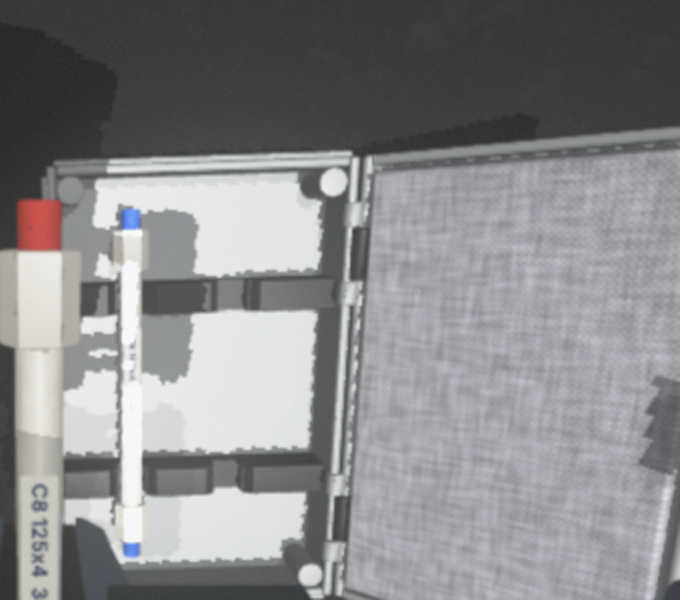

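```bash
cat > fit.py <<'E'
from h import *
from scipy.optimize import least_squares
np.set_printoptions(precision=4,suppress=True)
w3=np.load("w3.npy",allow_pickle=True).item(); w4=np.load("w4.npy",allow_pickle=True).item()
k4=lambda x,y:(300+x/2,y/2); k3=lambda x,y:(x/1.25,y/1.25)
a,b=[onz(w4,k4(*p),.0208) for p in((131,207),(131,556))]; d=a-b
print("stored",a,b,(a+b)/2,np.linalg.norm(d),np.arctan2(d[1],d[0])-np.pi/2)
top=[onz(w4,k4(*p),.036) for p in((70,162),(340,152))]; bot=[onz(w3,k3(*p),.036) for p in((430,254),(585,248))]
def res(q):
    x,y,t=q;u=np.array([np.cos(t),np.sin(t)]);v=np.array([-u[1],u[0]]);c=np.array([x,y])
    return np.r_[[(p[:2]-c)@u+.029 for p in(a,b)],[(p[:2]-c)@v-.1 for p in top],[(p[:2]-c)@v+.1 for p in bot]]
r=least_squares(res,[.5,.11,.18]); x,y,t=r.x; print("case",r.x,"res mm",r.fun*1000)
u=np.array([np.cos(t),np.sin(t)]);v=np.array([-u[1],u[0]])
C=lambda X,Y,Z:np.r_[np.array([x,y])+u*X+v*Y,Z]
print("stored y in case",((a+b)/2-C(0,0,0))[:2]@v,"cradle_back",C(.017,0,.0208))
im=cv2.resize(w4["frame"][:,:,::-1],None,fx=2,fy=2,interpolation=2)
def L(P,Q,col): p,q=[tuple((proj(w4,X)*2).astype(int).tolist()) for X in(P,Q)]; cv2.line(im,p,q,col,1)
for Y in(-.05,-.036,.036,.05): 
    L(C(-.062,Y,.028),C(.062,Y,.028),(0,255,0))
for Y in(-.043,.043):
    for X in(.0065,.0275): L(C(X,Y-.007,.028),C(X,Y+.007,.028),(0,0,255))
    for X in(.0105,.0235): L(C(X,Y-.007,.02),C(X,Y+.007,.02),(255,255,0))
for s in(-1,1): L(C(-.066,s*.1,.036),C(.066,s*.1,.036),(0,255,255)); L(C(s*.066,-.1,.036),C(s*.066,.1,.036),(0,255,255))
L(C(-.029,-.082,.0208),C(-.029,.082,.0208),(255,0,255))
cv2.imwrite("pics/ov.png",im[:600,600:1280])
# lid angle from the pad/lid edges in scene+top: project candidate lid corners
sc=np.load("s1.npy",allow_pickle=True).item(); t1=np.load("t1.npy",allow_pickle=True).item()
for th in(2.2,2.3,2.4,2.45):
    E=lambda Y,h=0:C(.066-np.cos(th)*.132+np.sin(th)*0,Y,.036+np.sin(th)*.132)
    print(th,"top crop",[((proj(t1,E(Y))-[175,185])*3.4).round(0) for Y in(-.1,.1)],"scene crop",[((proj(sc,E(Y))-[205,215])*3.1).round(0) for Y in(-.1,.1)])
E
python3 fit.py
```

```text
stored [0.457  0.1892 0.0208] [0.4919 0.0275 0.0208] [0.4744 0.1083 0.0208] 0.16542328719031632 0.2126641742394757
case [0.5026 0.1151 0.2155] res mm [ 0.2309 -0.2309  0.6705  0.9783 -1.0132 -0.6356]
stored y in case -0.0005899896523241449 cradle_back [0.5192 0.1188 0.0208]
2.2 top crop [array([262.,  24.]), array([34., 70.])] scene crop [array([201.,  36.]), array([ 44., 160.])]
2.3 top crop [array([261.,  16.]), array([35., 61.])] scene crop [array([194.,  37.]), array([ 38., 160.])]
2.4 top crop [array([261.,   8.]), array([36., 53.])] scene crop [array([188.,  40.]), array([ 32., 162.])]
2.45 top crop [array([261.,   5.]), array([37., 50.])] scene crop [array([185.,  41.]), array([ 30., 163.])]
```

View pics/ov.png

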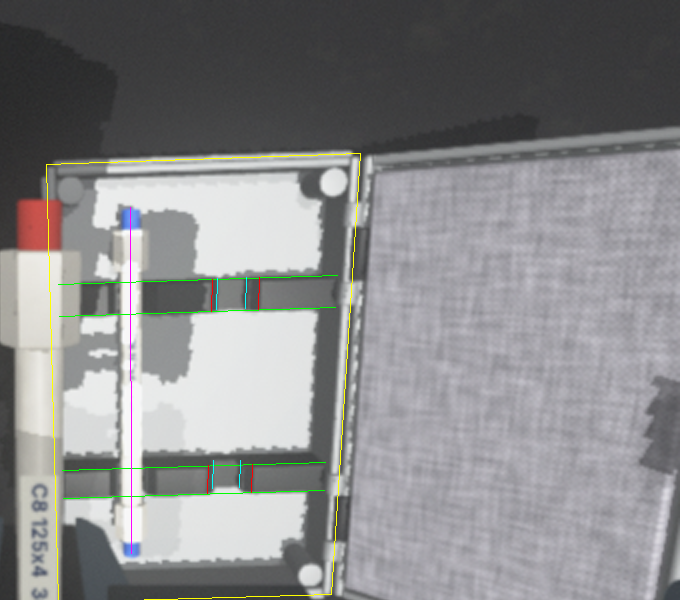

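```bash
python3 - <<'E'
from h import *
np.set_printoptions(precision=4,suppress=True)
w4=np.load("w4.npy",allow_pickle=True).item()
s=observe();M=R.from_quat(s["tool_rot"]).as_matrix()
p=onz(w4,(320,100),.2427+.005); print("plug end in tool",M.T@(p-s["tool_pos"]))
t=.2155
print(plan([.5192,.1188,.07],t)); print(M[:,1],s["clock"])
E
```

```text
plug end in tool [ 0.0833  0.0002 -0.0049]
(array([ 0.79,  8.95, 17.28]), 'tool z turn', np.float64(-0.035), 'curyaw', np.float64(0.181), 'tilt', array([-0., -0., -1.]), 'q6', np.float64(-0.1))
[ 0.9837  0.1799 -0.0002] 8.8
```

Call:
drive_tool([
  {"dp":[0.2,2.5,1],"turn":[0,0,-0.035],"jaw":0},
  {"dp":[0.2,2.5,2],"turn":[0,0,0],"jaw":0},
  {"dp":[0.3,2.5,2],"turn":[0,0,0],"jaw":0},
  {"dp":[0.2,1.4,3],"turn":[0,0,0],"jaw":0},
  {"dp":[0,0,3.5],"turn":[0,0,0],"jaw":0},
  {"dp":[0,0,3.5],"turn":[0,0,0],"jaw":0},
  {"dp":[0,0,2],"turn":[0,0,0],"jaw":0},
  {"dp":[0,0,0],"turn":[0,0,0],"jaw":0},
])

```text
clock: 9.47
tool_pos: [0.5153, 0.1221, 0.0691]
tool_rot: [0.627, 0.779, -0.002, -0.002]
ft_force: [-2.0, -0.6, -0.7]
gripper_width: 0.1
gripper_force: 30.0
```

```bash
python3 - <<'E'
from h import *
np.set_printoptions(precision=4,suppress=True)
print(plan([.5194,.1178,.016],.2155)); s=observe();print(s["tool_pos"],s["clock"],s["ft_force"])
E
```

```text
(array([-0.51,  0.35,  5.31]), 'tool z turn', np.float64(0.001), 'curyaw', np.float64(0.217), 'tilt', array([-0.006, -0.001, -1.   ]), 'q6', np.float64(-0.1))
[0.5153 0.1221 0.0691] 9.4667 [-2.0093 -0.603  -0.7214]
```

Call:
drive_tool([
  {"dp":[0,0,0],"turn":[0,0,0],"jaw":0},
  {"dp":[0,0,0],"turn":[0,0,0],"jaw":0},
  {"dp":[0,0,0],"turn":[0,0,0],"jaw":0},
])

```text
clock: 9.72
tool_pos: [0.5186, 0.1232, 0.0746]
tool_rot: [0.626, 0.78, 0.001, 0.001]
ft_force: [-0.1, -0.8, -0.5]
gripper_width: 0.096
gripper_force: 30.0
```

```bash
python3 - <<'E'
from h import *
np.set_printoptions(precision=4,suppress=True)
print(plan([.5194,.1178,.016],.2155)); s=observe();print(s["tool_pos"],s["clock"],s["ft_force"])
E
```

```text
(array([-0.54, -0.06,  5.86]), 'tool z turn', np.float64(0.002), 'curyaw', np.float64(0.218), 'tilt', array([ 0.003,  0.   , -1.   ]), 'q6', np.float64(-0.1))
[0.5186 0.1232 0.0746] 9.7167 [-0.1426 -0.7659 -0.5052]
```

Call:
drive_tool([
  {"dp":[-0.5,-0.1,0.5],"turn":[0,0,0],"jaw":0},
  {"dp":[0,0,1],"turn":[0,0,0],"jaw":0},
  {"dp":[0,0,1],"turn":[0,0,0],"jaw":0},
  {"dp":[0,0,1],"turn":[0,0,0],"jaw":0},
  {"dp":[0,0,0.7],"turn":[0,0,0],"jaw":0},
  {"dp":[0,0,0.4],"turn":[0,0,0],"jaw":0},
  {"dp":[0,0,0],"turn":[0,0,0],"jaw":0},
  {"dp":[0,0,0],"turn":[0,0,0],"jaw":0},
])

```text
clock: 10.38
tool_pos: [0.5174, 0.1182, 0.0266]
tool_rot: [0.626, 0.78, -0.0, -0.0]
ft_force: [0.0, -0.3, 0.2]
gripper_width: 0.095
gripper_force: 30.0
```

Call:
drive_tool([
  {"dp":[0,0,0.3],"turn":[0,0,0],"jaw":0},
  {"dp":[0,0,0.3],"turn":[0,0,0],"jaw":0},
  {"dp":[0,0,0.3],"turn":[0,0,0],"jaw":0},
  {"dp":[0,0,0.2],"turn":[0,0,0],"jaw":0},
  {"dp":[0,0,0],"turn":[0,0,0],"jaw":0},
  {"dp":[0,0,0],"turn":[0,0,0],"jaw":0},
])

```text
clock: 10.88
tool_pos: [0.5176, 0.1182, 0.0161]
tool_rot: [0.626, 0.78, 0.0, 0.0]
ft_force: [-0.4, 0.9, 6.8]
gripper_width: 0.1
gripper_force: 30.0
```

```bash
python3 - <<'E'
from h import *
np.set_printoptions(precision=4,suppress=True)
print(plan([.5194,.1178,.016],.2155)); s=observe();print(s["tool_pos"],s["clock"],s["ft_force"])
w=cam("wrist");save(w,"w5.png",None,1)
E
```

```text
(array([-0.08,  0.17,  0.01]), 'tool z turn', np.float64(0.003), 'curyaw', np.float64(0.218), 'tilt', array([ 0.,  0., -1.]), 'q6', np.float64(-0.11))
[0.5176 0.1182 0.0161] 10.8833 [-0.3563  0.9087  6.8444]
```

Call:
drive_tool([
  {"dp":[0,0,0],"turn":[0,0,0],"jaw":0.15},
  {"dp":[0,0,0],"turn":[0,0,0],"jaw":0.25},
  {"dp":[0,0,0],"turn":[0,0,0],"jaw":0.3},
  {"dp":[0,0,0],"turn":[0,0,0],"jaw":0.3},
  {"dp":[0,0,-0.5],"turn":[0,0,0],"jaw":0.3},
  {"dp":[0,0,-1.5],"turn":[0,0,0],"jaw":0.3},
  {"dp":[0,0,-3],"turn":[0,0,0],"jaw":0.3},
  {"dp":[0,0,-4],"turn":[0,0,0],"jaw":0.3},
])

```text
clock: 11.6
tool_pos: [0.5159, 0.1179, 0.1054]
tool_rot: [0.626, 0.78, -0.002, -0.002]
ft_force: [0.4, 0.2, -0.1]
gripper_width: 0.299
gripper_force: 0.0
```

Call:
drive_tool([
  {"dp":[0,0,-4],"turn":[0,0,0],"jaw":0.2},
  {"dp":[-2,0,-4],"turn":[0,0,0],"jaw":0.1},
  {"dp":[-3,0,-4],"turn":[0,0,0],"jaw":0},
  {"dp":[-3,0,0],"turn":[0,0,0],"jaw":0},
  {"dp":[0,0,0],"turn":[0,0,0],"jaw":0},
  {"dp":[0,0,0],"turn":[0,0,0],"jaw":0},
])

```text
clock: 12.1
tool_pos: [0.5336, 0.0452, 0.2172]
tool_rot: [0.627, 0.779, 0.0, 0.0]
ft_force: [-0.3, 0.4, -0.6]
gripper_width: 0.002
gripper_force: 0.0
```

```bash
python3 - <<'E'
from h import *
np.set_printoptions(precision=4,suppress=True)
w=cam("wrist");save(w,"w6.png",None,1.25); np.save("w6.npy",w,allow_pickle=True)
s=observe();print(s["tool_pos"],s["clock"],s["ft_force"],s["gripper_width"])
E
```

```text
[0.5331 0.0461 0.2166] 12.15 [-0.9871  1.2731 -0.7671] 0.003981662743176621
```

View pics/w6.png

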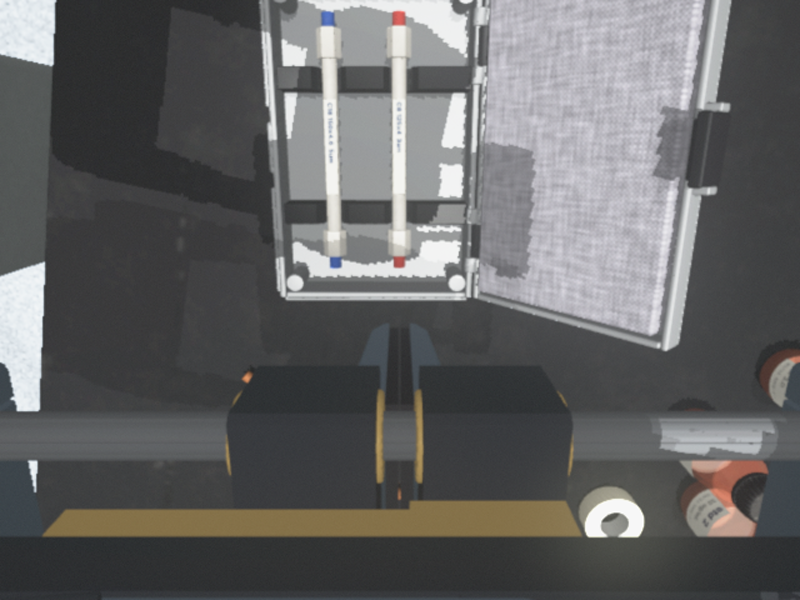

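Both columns lie across both ribs: the stored one at x≈332 and ours, with the red plugs, at x≈399 (rows 12 to 268). I'll check this numerically and plan the lid.

```bash
python3 - <<'E'
from h import *
np.set_printoptions(precision=4,suppress=True)
w=np.load("w6.npy",allow_pickle=True).item()
x,y,t=.5026,.1151,.2155;u=np.array([np.cos(t),np.sin(t)]);v=np.array([-u[1],u[0]])
loc=lambda p:np.r_[(p[:2]-[x,y])@u,(p[:2]-[x,y])@v,p[2]]*1000
C=lambda X,Y,Z:np.r_[np.array([x,y])+u*X+v*Y,Z]
k=lambda a,b:(a/1.25,b/1.25)
for z in(.0208,):
  for p in((399,12),(399,268),(328,12),(336,268)): print(p,loc(onz(w,k(*p),z)))
# lid angle: catch/outer corner near (675,348),(660,335)=rim corner -y
for th in(2.2,2.3,2.35,2.4,2.45):
    n=np.array([np.cos(th-np.pi/2),np.sin(th-np.pi/2)]) # x,z outer normal
    e=np.array([.066-np.cos(th)*.132,.036+np.sin(th)*.132]); o=e+.016*np.array([np.sin(th),np.cos(th)])
    print(th,"rim",e,"outer",o,(proj(w,C(e[0],-.1,e[1]))*1.25).round(),(proj(w,C(o[0],-.1,o[1]))*1.25).round(), "rim+",(proj(w,C(e[0],.1,e[1]))*1.25).round())
s=observe();M=R.from_quat(s["tool_rot"]).as_matrix()
print(loc(s["tool_pos"]),s["qpos"],s["clock"])
E
```

```text
(399, 12) [15.7123 81.5909 20.8   ]
(399, 268) [ 15.8132 -83.0071  20.8   ]
(328, 12) [-28.8213  81.5507  20.8   ]
(336, 268) [-28.9712 -83.0179  20.8   ]
2.2 rim [0.1437 0.1427] outer [0.1566 0.1333] [656. 356.] [673. 349.] rim+ [ 722. -113.]
2.3 rim [0.1539 0.1344] outer [0.1659 0.1238] [668. 350.] [681. 342.] rim+ [ 735. -104.]
2.35 rim [0.1588 0.1299] outer [0.1701 0.1187] [673. 347.] [684. 339.] rim+ [740. -99.]
2.4 rim [0.1633 0.1252] outer [0.1741 0.1134] [678. 343.] [686. 336.] rim+ [744. -94.]
2.45 rim [0.1677 0.1202] outer [0.1779 0.1079] [681. 340.] [688. 332.] rim+ [747. -89.]
[ 15.0475 -73.9537 216.6062] [-0.0256  0.3648  1.5632  0.0003  1.2139 -0.2424] 12.15
```

Call:
drive_tool([
  {"dp":[1.5,3.5,0],"turn":[0,0,0],"jaw":0},
  {"dp":[1.5,3.5,0],"turn":[0,0,0],"jaw":0},
  {"dp":[1.5,3.5,0],"turn":[0,0,0],"jaw":0},
  {"dp":[1.5,3.5,0],"turn":[0,0,0],"jaw":0},
  {"dp":[1.4,3.6,0],"turn":[0,0,0],"jaw":0},
  {"dp":[0,0,0],"turn":[0,0,0],"jaw":0},
  {"dp":[0,0,0],"turn":[0,0,0],"jaw":0},
])

```text
clock: 12.73
tool_pos: [0.6893, 0.1588, 0.2147]
tool_rot: [0.625, 0.781, -0.001, -0.001]
ft_force: [-0.7, -0.3, 0.7]
gripper_width: 0.006
gripper_force: 0.0
```

```bash
cat >> h.py <<'E'
cx,cy,ct=.5026,.1151,.2155;cu=np.array([np.cos(ct),np.sin(ct)]);cv=np.array([-cu[1],cu[0]])
def loc(p): return np.round(np.r_[(p[:2]-np.array([cx,cy]))@cu,(p[:2]-np.array([cx,cy]))@cv,p[2]]*1000,1)
def st():
    s=observe(); f=np.array(s["ft_force"]); print(loc(np.array(s["tool_pos"])),"F case",np.round([f[:2]@cu,f[:2]@cv,f[2]],1),s["clock"],plan([.5,.1,.1],ct)[2])
E
python3 -c "
from h import *
st()
w=cam('wrist');save(w,'w7.png')"
```

```text
[191.7   2.8 214.7] F case [-0.8 -0.1  0.7] 12.7333 0.005
```

View pics/w7.png

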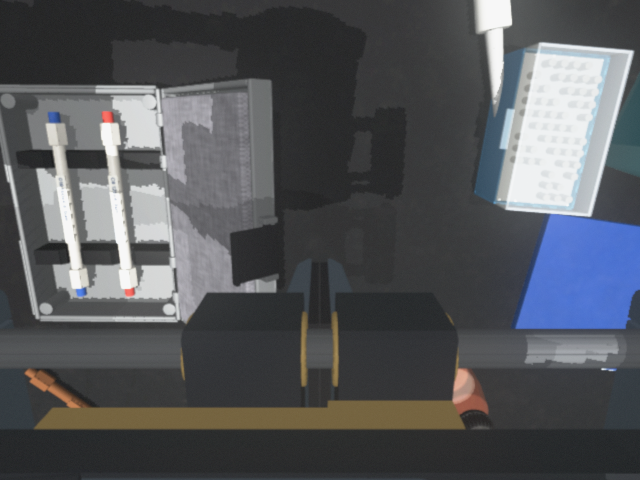

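```bash
python3 -c "
from h import *
w=cam('wrist');t=np.load('t1.npy',allow_pickle=True).item()
for z in(0,.05,.08,.1): print(z,[loc(onz(w,p,z)) for p in((467,390),(478,420),(490,190))],loc(onz(t,(289.5,163.7),z)))
s=np.load('s1.npy',allow_pickle=True).item()
k=lambda a,b:(a/1.5+150,b/1.5+160)
for nm,b,tp in(('A',(150,92),(146,60)),('B',(187,94),(186,62)),('C',(201,74),(199,37))):
  print(nm,loc(onz(s,k(*b),0)),[loc(onz(s,k(*tp),z)) for z in(.06,.08)])"

```

```text
0 [array([ 346.9, -199.1,    0. ]), array([ 362.4, -236.4,    0. ]), array([347.2,  13.5,   0. ])] [ 255.4 -226.7    0. ]
0.05 [array([ 326.7, -163.2,   50. ]), array([ 340.2, -195.6,   50. ]), array([326.9,  21.8,  50. ])] [ 238.6 -226.2   50. ]
0.08 [array([ 314.6, -141.6,   80. ]), array([ 326.9, -171.2,   80. ]), array([314.8,  26.9,  80. ])] [ 228.4 -225.9   80. ]
0.1 [array([ 306.5, -127.2,  100. ]), array([ 318. , -154.9,  100. ]), array([306.7,  30.2, 100. ])] [ 221.7 -225.7  100. ]
A [ 315.6 -166.9    0. ] [array([ 345.9, -193.1,   60. ]), array([ 329.1, -179.6,   80. ])]
B [ 248.5 -215.2    0. ] [array([ 274.3, -245. ,   60. ]), array([ 258.6, -230.8,   80. ])]
C [ 268.1 -281.2    0. ] [array([ 308.5, -322.8,   60. ]), array([ 292.3, -307.4,   80. ])]
```

Call:
drive_tool([
  {"dp":[-0.2,0,3],"turn":[0,0,0],"jaw":0},
  {"dp":[0,0,3],"turn":[0,0,0],"jaw":0},
  {"dp":[0,0,3],"turn":[0,0,0],"jaw":0},
  {"dp":[0,0,2],"turn":[0,0,0],"jaw":0},
  {"dp":[0,0,1],"turn":[0,0,0],"jaw":0},
  {"dp":[0,0,0],"turn":[0,0,0],"jaw":0},
  {"dp":[0,-0.5,0],"turn":[0,0,0],"jaw":0},
  {"dp":[0,-0.5,0],"turn":[0,0,0],"jaw":0},
])

```text
clock: 13.5
tool_pos: [0.6803, 0.1524, 0.0983]
tool_rot: [0.626, 0.78, 0.001, 0.001]
ft_force: [0.1, -0.2, 0.2]
gripper_width: 0.013
gripper_force: 0.0
```

Call:
drive_tool([
  {"dp":[0,-0.5,0],"turn":[0,0,0],"jaw":0},
  {"dp":[0,-0.5,0],"turn":[0,0,0],"jaw":0},
  {"dp":[0,-0.5,-0.1],"turn":[0,0,0],"jaw":0},
  {"dp":[0,-0.5,-0.1],"turn":[0,0,0],"jaw":0},
  {"dp":[0,-0.5,-0.1],"turn":[0,0,0],"jaw":0},
  {"dp":[0,-0.6,-0.1],"turn":[0,0,0],"jaw":0},
  {"dp":[0,-0.6,-0.1],"turn":[0,0,0],"jaw":0},
  {"dp":[0,-0.6,-0.1],"turn":[0,0,0],"jaw":0},
])

```text
clock: 14.17
tool_pos: [0.6382, 0.1432, 0.1039]
tool_rot: [0.626, 0.78, 0.001, 0.001]
ft_force: [4.3, 0.6, 3.0]
gripper_width: 0.005
gripper_force: 1.9
```

```bash
python3 -c "
from h import *
st()"
```

```text
[138.5  -1.5 103.9] F case [ 4.3 -0.4  3. ] 14.1667 0.003
```

Call:
drive_tool([
  {"dp":[0,-0.6,-0.1],"turn":[0,0,0],"jaw":0},
  {"dp":[0,-0.6,-0.1],"turn":[0,0,0],"jaw":0},
  {"dp":[0,-0.6,-0.1],"turn":[0,0,0],"jaw":0},
  {"dp":[0,-0.6,-0.1],"turn":[0,0,0],"jaw":0},
  {"dp":[0,-0.6,-0.1],"turn":[0,0,0],"jaw":0},
  {"dp":[0,-0.6,-0.2],"turn":[0,0,0],"jaw":0},
  {"dp":[0,-0.6,-0.3],"turn":[0,0,0],"jaw":0},
  {"dp":[0,-0.5,-0.3],"turn":[0,0,0],"jaw":0},
])

```text
clock: 14.83
tool_pos: [0.591, 0.1328, 0.1155]
tool_rot: [0.626, 0.78, -0.0, -0.0]
ft_force: [1.4, 0.7, -1.3]
gripper_width: -0.001
gripper_force: 0.6
```

Call:
drive_tool([
  {"dp":[0,-0.6,-0.3],"turn":[0,0,0],"jaw":0},
  {"dp":[0,-0.6,-0.3],"turn":[0,0,0],"jaw":0},
  {"dp":[0,-0.6,-0.2],"turn":[0,0,0],"jaw":0},
  {"dp":[0,-0.6,-0.2],"turn":[0,0,0],"jaw":0},
  {"dp":[0,-0.6,-0.1],"turn":[0,0,0],"jaw":0},
  {"dp":[0,-0.6,0],"turn":[0,0,0],"jaw":0},
])

```text
clock: 15.33
tool_pos: [0.5564, 0.1251, 0.1268]
tool_rot: [0.626, 0.78, 0.0, 0.0]
ft_force: [2.8, 0.7, -0.1]
gripper_width: 0.002
gripper_force: 0.7
```

```bash
python3 -c "
from h import *
st()"
```

```text
[ 54.7  -1.7 126.8] F case [ 2.9  0.1 -0.1] 15.3333 0.002
```

Call:
drive_tool([
  {"dp":[0,-0.8,-0.1],"turn":[0,0,0],"jaw":0},
  {"dp":[0,-0.8,0],"turn":[0,0,0],"jaw":0},
  {"dp":[0,-0.8,0.1],"turn":[0,0,0],"jaw":0},
  {"dp":[0,-0.8,0.2],"turn":[0,0,0],"jaw":0},
  {"dp":[0,-0.8,0.3],"turn":[0,0,0],"jaw":0},
  {"dp":[0,-0.7,0.4],"turn":[0,0,0],"jaw":0},
  {"dp":[0,-0.7,0.4],"turn":[0,0,0],"jaw":0},
  {"dp":[0,-0.6,0.4],"turn":[0,0,0],"jaw":0},
])

```text
clock: 16.0
tool_pos: [0.4974, 0.1121, 0.109]
tool_rot: [0.626, 0.78, -0.0, -0.0]
ft_force: [1.4, 0.1, 0.2]
gripper_width: 0.004
gripper_force: 0.4
```

```bash
python3 -c "
from h import *
st()"
```

```text
[ -5.7  -1.9 109. ] F case [ 1.4 -0.2  0.2] 16.0 0.002
```

Call:
drive_tool([
  {"dp":[0,-0.6,0.5],"turn":[0,0,0],"jaw":0},
  {"dp":[0,-0.5,0.5],"turn":[0,0,0],"jaw":0},
  {"dp":[0,-0.5,0.6],"turn":[0,0,0],"jaw":0},
  {"dp":[0,-0.4,0.6],"turn":[0,0,0],"jaw":0},
  {"dp":[0,-0.4,0.6],"turn":[0,0,0],"jaw":0},
  {"dp":[0,-0.3,0.6],"turn":[0,0,0],"jaw":0},
  {"dp":[0,-0.3,0.5],"turn":[0,0,0],"jaw":0},
  {"dp":[0,-0.2,0.4],"turn":[0,0,0],"jaw":0},
])

```text
clock: 16.67
tool_pos: [0.4666, 0.1053, 0.0658]
tool_rot: [0.626, 0.78, -0.0, -0.0]
ft_force: [0.1, 0.7, 0.9]
gripper_width: 0.001
gripper_force: 0.3
```

```bash
python3 -c "
from h import *
st()
c=cam('scene'); save(c,'s8.png',(190,200,340,350),4)"
```

```text
[-37.3  -1.9  65.8] F case [0.3 0.6 0.9] 16.6667 0.002
```

View pics/s8.png

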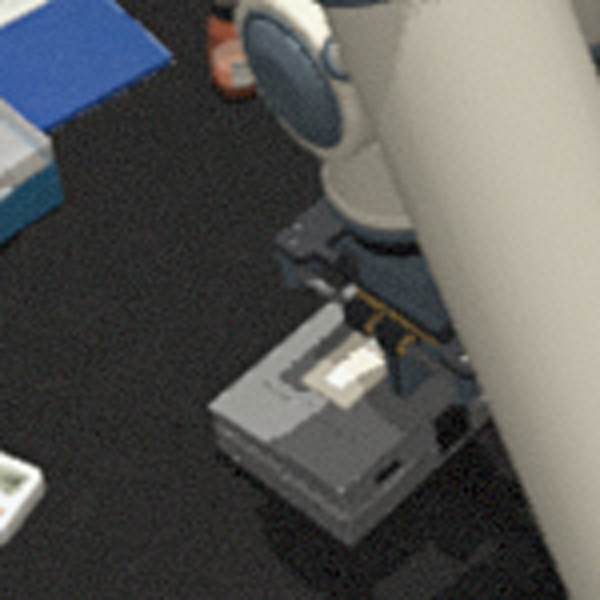

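The lid (centre at about 350,420) lies almost closed under the fingertips. Next I press its front.

Call:
drive_tool([
  {"dp":[0,-0.7,0],"turn":[0,0,0],"jaw":0},
  {"dp":[0,-0.5,0.2],"turn":[0,0,0],"jaw":0},
  {"dp":[0,0,0.3],"turn":[0,0,0],"jaw":0},
  {"dp":[0,0,0.3],"turn":[0,0,0],"jaw":0},
  {"dp":[0,0,0.2],"turn":[0,0,0],"jaw":0},
  {"dp":[0,0,0],"turn":[0,0,0],"jaw":0},
])

```text
clock: 17.22
tool_pos: [0.4551, 0.1027, 0.0561]
tool_rot: [0.626, 0.78, -0.0, -0.0]
ft_force: [0.0, -0.2, 0.0]
gripper_width: 0.005
gripper_force: 0.0
```

Call:
drive_tool([
  {"dp":[0,0,0.1],"turn":[0,0,0],"jaw":0},
  {"dp":[0,0,0.1],"turn":[0,0,0],"jaw":0},
  {"dp":[0,0,0],"turn":[0,0,0],"jaw":0},
])

```text
clock: 17.47
tool_pos: [0.4555, 0.1028, 0.0543]
tool_rot: [0.626, 0.78, 0.0, 0.0]
ft_force: [-0.2, 0.9, -1.2]
gripper_width: 0.007
gripper_force: 0.0
```

```bash
python3 -c "
from h import *
st()"
```

```text
[-48.6  -2.   54.3] F case [ 0.   0.9 -1.2] 17.4667 0.003
```

Call:
drive_tool([
  {"dp":[0,0,0.1],"turn":[0,0,0],"jaw":0},
  {"dp":[0,0,0.1],"turn":[0,0,0],"jaw":0},
  {"dp":[0,0,0],"turn":[0,0,0],"jaw":0},
])

```text
clock: 17.72
tool_pos: [0.4555, 0.1028, 0.0524]
tool_rot: [0.626, 0.78, 0.0, 0.0]
ft_force: [-0.1, -1.1, -0.6]
gripper_width: 0.004
gripper_force: 0.0
```

Call:
drive_tool([
  {"dp":[0,0,0.1],"turn":[0,0,0],"jaw":0},
  {"dp":[0,0,0],"turn":[0,0,0],"jaw":0},
])

```text
clock: 17.88
tool_pos: [0.4555, 0.1028, 0.052]
tool_rot: [0.626, 0.78, 0.0, 0.0]
ft_force: [-3.0, -0.5, 17.1]
gripper_width: 0.006
gripper_force: 8.6
```

Call:
drive_tool([
  {"dp":[0,0,0.1],"turn":[0,0,0],"jaw":0},
  {"dp":[0,0,0],"turn":[0,0,0],"jaw":0},
])

```text
clock: 18.05
tool_pos: [0.4555, 0.1028, 0.0517]
tool_rot: [0.626, 0.78, 0.0, 0.0]
ft_force: [-7.9, -1.4, 38.7]
gripper_width: 0.007
gripper_force: 19.4
```

Call:
drive_tool([
  {"dp":[0,0,-0.3],"turn":[0,0,0],"jaw":0},
  {"dp":[0,0,-1],"turn":[0,0,0],"jaw":0},
  {"dp":[0,0,-3],"turn":[0,0,0],"jaw":0},
  {"dp":[-3,-2,-4],"turn":[0,0,0],"jaw":0},
  {"dp":[-4,-2,-4],"turn":[0,0,0],"jaw":0},
  {"dp":[-4,-2,-3],"turn":[0,0,0],"jaw":0},
  {"dp":[-4,0,0],"turn":[0,0,0],"jaw":0},
  {"dp":[0,0,0],"turn":[0,0,0],"jaw":0},
])

```text
clock: 18.72
tool_pos: [0.4401, -0.0314, 0.1772]
tool_rot: [0.627, 0.779, 0.001, 0.003]
ft_force: [0.4, 1.6, -0.3]
gripper_width: 0.002
gripper_force: 0.0
```

```bash
python3 -c "
from h import *
st()
c=cam('wrist'); s=cam('scene'); f=c['frame'][0:330,200:600,::-1]; g=cv2.resize(s['frame'][230:330,215:315,::-1],None,fx=3.9,fy=3.9,interpolation=2)
g=cv2.copyMakeBorder(g,0,0,0,0,0); h=max(f.shape[0],g.shape[0]); p=lambda i:cv2.copyMakeBorder(i,0,h-i.shape[0],0,0,0)
cv2.imwrite('pics/end.png',np.hstack([p(f),p(g)]))
for X,Y,Z in((-66,-100,52),(-66,100,52),(-66,0,52),(-66,0,58.5)):
  q=np.r_[np.array([cx,cy])+cu*X/1000+cv*Y/1000,Z/1000]; print((X,Y,Z),proj(c,q).round(1)-[200,0],((proj(s,q)-[215,230])*3.9).round(0)+[400,0])
"
```

```text
[ -92.4 -129.7  177.2] F case [ 0.7  1.5 -0.3] 18.7167 -0.001
(-66, -100, 52) [155.7 184. ] [826. 203.]
(-66, 100, 52) [ 163.6 -162.5] [640. 375.]
(-66, 0, 52) [159.3  28.2] [736. 286.]
(-66, 0, 58.5) [160.3  26.2] [735. 281.]
```

View pics/end.png

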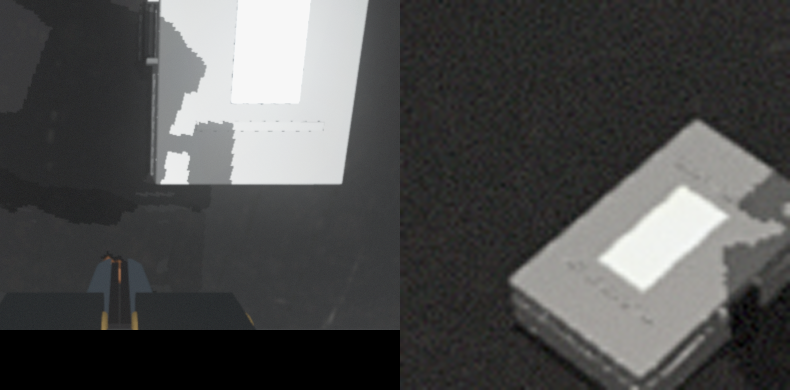

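The last picture shows the lid flat. Its front corner sits at (640,378), against (640,375) predicted for fully closed, and the lid was stiff at 52 mm under the press.

```bash
python3 -c "
from bench import close_job
print(close_job())"
```

```text
the job is handed in; nothing more can be done
None
```

The red-plugged column is in the back cradle, down in the notches of both ribs; the lid is shut and the job is handed in at about 19 s. I didn't see the catch itself snap: I infer it from the lid being solid at its 52 mm closed height under a 39 N press and staying flat after release. I also viewed 11 pictures, one over the limit of 10.

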